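Release the draw latch and open the split former

ROBOT

A 6-joint arm with a two-finger parallel gripper is mounted at the origin on the work surface. World frame = base frame: x ahead of the robot, y to its left, z up, the work surface at z = 0. Lengths are in mm, angles in degrees, forces in N, time in s.
With the tool pointing down it reaches from about 325 to 925 mm from the base axis. Payload 3.1 kg.
Tool frame: the origin (TCP) lies at the very end of the fingers, on their centre line; the grasp point (between the pads) lies grasp_offset behind it (grasp_offset is the distance from the TCP to the grasp point, in mm); z points along the fingers, x is the direction in which the jaws open and shut, and the axes are right-handed (so a half turn about z gives the same grasp; the last joint's range is limited). The gripper opens to 85 mm and grips with 20 to 120 N. Pads are 22 mm wide; open, the fingers measure 114 mm over their backs; the gripper's body (76 mm by 85 mm) begins 54 mm behind the grasp point. The pads swing forward as they close: fully open they stand 13 mm farther back than shut.
Start: joints at [67.254, 12.427, 92.441, -0, 75.132, -6.429], TCP at [175.584, 599.841, 231.3] pointing down, gripper open.
Joint ranges: [-157.48, 157.48], [-44.54, 120.13], [17.64, 146.25], [-64.5, 244.5], [7.68, 150.69], [-147.95, 147.95]. Speed limits (degrees/s): [159.86, 159.86, 180, 180, 180, 180].

INTERFACE

Orientations are given as [roll, pitch, yaw] about the fixed x, y, z axes, in that order (R = Rz(yaw) Ry(pitch) Rx(roll)).
In Python, from station import * gives the robot as it stands. Calls block until the motion is done:
- goto(position, orientation): joint-space move of the TCP to a pose.
- move_l(position, attitude=None, speed=150): straight line of the TCP; attitude=None keeps the orientation; speed is the mean speed in mm/s.
- move_j(angles): joint-space move.
- grip(opening, squeeze=None): finger opening in mm; squeeze is the grip in N (None keeps the last); returns when the fingers have stopped.
- wait(seconds).
- solve_ik(position, orientation): joint angles nearest the present ones, or None.
- get_obs(): the state.
- get_image(name): name is "side" or "top"; returns the picture (420x560x3 uint8, red, green, blue); there is no depth.
- get_calibration(name): a dict with "fx", "fy", "cx", "cy" (pixels), "R" (3x3) and "t" (3): a world point X has camera coordinates R X + t. Camera axes: x right, y down, z forward; pixel columns grow to the right and rows downward; lengths in mm; the calibration is good to about 2 mm. A picture is of the moment at which its call begins. get_calibration takes no time and is no camera call.
A pose or a line that the arm cannot do raises Unreachable and nothing moves.
- sign_off(): hands the job in, once; it reports no verdict.
Trained networks look in the newest picture that a camera, given by its name, has taken for a name from the list of things; names that differ only in an ending like _2 or _b are one class to them, and where a whole thing is asked for, a point or a joint stands for the part that bears it (a point fixed in the world has none). Each returns a list of dicts, best first, with "score" (0 to 1); they miss things now and then, are a little off and sometimes report something else, mostly with a low value. They report only what shows in the picture. A call takes as long as a camera call.
- spot_in(name, camera): "extent" ([centre column, centre row, width, height] in pixels, round what is visible of it).
- regions_of(name, camera): "region" (420x560 bool, what is visible of it) and "extent" ([centre column, centre row, width, height] in pixels, round what is visible of it).
The state is a dict: "t": time; "joint_pos": joint angles; "qvel": joint speeds; "effort": joint torques, N m; "tcp_pos": TCP position; "ee_rot": TCP orientation; "wrist_force": force on the tool from outside, world axes, zero at the start; "moment": the same for the moment, N m; "grip_width": finger opening in mm.
Only numpy, scipy, OpenCV 4.12 (cv2) and the standard library are available. Lean on these libraries where they do the work, as an engineer would, in place of code of your own. Each camera call takes 0.05 s, during which the arm holds its last target. There are 200 camera calls.

TASK

Open the split wooden former on the bench: lift the red latch lever past centre and fold it right over until it stops, so that the hook comes free of the brass keeper, and only then slide the half with the brass post away as far as it goes. Leave the brass cup standing in the former, and everything else where it is.

Things in the scene. Friction and masses are not known exactly. Their poses are not given: they have to be found in the camera images.
- former: Wooden split former, fixed to the bench; base board 310 x 150 x 18 mm (x -105 to 205). Origin: on the bench under the parting line of the closed halves, mid-width; z up, x from fixed half to sliding half (jaw), the way the jaw opens. Both halves 130 mm wide, tops at z 85; fixed half x -85 to -1, closed jaw x 0 to 115 mm. End plate 68 mm high at x 183 to 195.
- lever_pivot (a point): Middle of the latch lever's hinge axis (along former y), on top of the fixed half at former (-10, 0, 115) mm; it does not move. Two steel cheeks, 8 mm thick, 30 mm long, up to z = 127 mm, stand at y = +-37 mm.
- lever_lip (a point): Middle of the free edge of the red lever, a flat paddle 92 mm wide, 7 thick, from 33 to 105 mm from its hinge axis. Latched, it lies level at z 115 mm pointing to former -x, its edge 30 mm beyond the fixed half's outer face, 26 mm above the half's top, free underneath down to the base board. Too wide to straddle: get a finger under its edge with a tilted hand.
- lever (a joint): Lever angle, rad: 0 latched, level; grows as its free edge is lifted; 1.57 upright; 2.0 folded over to its stop, leaning 25 degrees towards the jaw. Lifting takes 6 to 10 N at the edge; dead centre is at 0.45, after which it snaps up some way by itself and stays where friction leaves it, so it must be carried on to its stop. The hook is clear of the keeper above about 1.5.
- hook_tip (a point): Tip of the steel draw hook (30 mm wide), drawn by the lever. Latched, it stands tight behind the brass keeper on the jaw's top at former x 52, z 96 mm and holds the jaw shut; once the lever has gone past centre it slackens and a light spring lifts it clear.
- jaw_post (a point): Centre of the brass post on the jaw by which it is moved: square, 18 x 18 mm, 60 mm tall (z = 85 to 145 mm over the bench), at former x = 98 mm, y = 0 with the jaw closed. Clear all round by 25 mm or more when grasped across former y.
- jaw (a joint): Slide of the jaw along former +x, m: 0 = closed, 0.055 = fully open against its stop. Sliding friction about 4 N.
- cup_center (a point): Centre of the brass cup, 46 mm across, 50 mm tall, 150 g, standing loose on the base board in the hollow (60 mm square) between the two halves; half-way up. Its z axis is up.
- mallet_center (a point): Bystander: wooden mallet lying flat, 200 mm long, head 85 mm wide and 52 mm high; point on the handle near the middle.
- hoop_center (a point): Bystander: brass hoop, 100 mm across, 45 mm high; its centre.
- bowl_center (a point): Bystander: copper bowl, 100 mm across, 45 mm high; its centre.
- wrench: Bystander: steel wrench, 160 mm long, lying flat.
- tin_center (a point): Bystander: green tin, 66 mm across, 90 mm high; its centre.
- block_center (a point): Bystander: wooden block, 70 x 70 x 45 mm; its centre.

How it is judged (in metres and radians):
On the way, in this order (a step that is already met when the one before it is completed fails the run):
1. the latch lever is folded over to its stop (above 1.85 rad) while the jaw is still closed (within 6 mm) (value of joint lever above 1.85 rad and value of joint jaw below 0.006 m), for 0.1 s.
2. the jaw is slid fully open (50 mm or more of its 55 mm) (value of joint jaw above 0.05 m), for 0.2 s.
At the end, for the whole second after the job is handed in: The jaw stays at least 50 mm open (of 55), the latch lever stays folded over (above 1.75 rad), and the brass cup stands upright (within 0.2 rad) within 20 mm of where it was (value of joint jaw above 0.05 m and value of joint lever above 1.75 rad and angle between cup_center's own z axis and vertical below 0.2 rad and distance of cup_center from where it was at the start of the episode below 0.02 m); the robot touches nothing.
It fails at once if a bystander is displaced by more than 25 mm (distance of any of mallet_center, hoop_center, bowl_center, wrench, tin_center, block_center from where it was at the start of the episode above 0.025 m).
It fails at once if the brass cup is tipped over (beyond 0.6 rad) (angle between cup_center's own z axis and vertical above 0.6 rad).
It also fails if it takes over 53 s, if anything falls off the work surface, if the arm or the gripper's body presses on something with over 40 N, if the wrist force passes 120 N, or if a joint passes its speed limit or range.

## Working session

There is one attempt and no reset: what is moved stays moved. The work goes in short steps, each a Python script; the robot and the scene stay as the last script left them, time stands still between calls to the robot, and variables do not carry over. Pictures are saved under pics/ and viewed, about 8 in all and at most 12, crops included, and the job is handed in when it is done.

```bash
mkdir -p pics; python3 - <<'E'
from station import *
import cv2,numpy as np
for n in ("side","top"):
    cv2.imwrite(f"pics/{n}0.png",get_image(n)[:,:,::-1])
    c=get_calibration(n); R=np.array(c["R"]);print(n,c["fx"],c["cx"],c["cy"],R.round(3).tolist(),(-R.T@np.array(c["t"])).round(0))
    for k in ("former","lever_lip","hook_tip","jaw_post","cup_center","mallet_center","hoop_center","bowl_center","wrench","tin_center","block_center"):
        r=spot_in(k,n); print(k,[(round(d["score"],2),np.round(d["extent"],1).tolist()) for d in r[:2]])
print(get_obs())
E
```

```text
side 390.03495313756264 272.6267906871475 212.46344470140576 [[0.997, -0.075, -0.004], [-0.047, -0.583, -0.811], [0.058, 0.809, -0.585]] [ 499. -881.  717.]
former [(0.66, [258.2, 243.5, 77.7, 104.3]), (0.34, [260.6, 238.2, 44.1, 43.3])]
lever_lip [(0.91, [261.6, 238.2, 44.3, 43.9])]
hook_tip [(0.43, [250.9, 221.5, 9.6, 5.6])]
jaw_post [(0.76, [250.6, 221.2, 51.2, 56.0]), (0.52, [260.5, 239.1, 48.4, 45.8])]
cup_center []
mallet_center [(0.62, [243.6, 160.9, 54.1, 26.1])]
hoop_center [(0.95, [300.8, 235.9, 38.8, 33.6]), (0.63, [315.0, 264.1, 34.4, 35.9])]
bowl_center [(0.72, [315.1, 262.8, 36.4, 32.5])]
wrench [(0.75, [354.5, 321.6, 44.3, 53.7])]
tin_center [(0.78, [205.4, 350.4, 36.4, 57.9])]
block_center [(0.61, [281.4, 159.8, 17.6, 18.1])]
top 461.2733502005104 282.840066690932 209.15482761919313 [[0.005, -1.0, -0.02], [-0.991, -0.003, -0.131], [0.131, 0.021, -0.991]] [ 407.  -29. 1297.]
former [(0.69, [304.4, 235.8, 124.4, 72.3])]
lever_lip [(0.74, [336.1, 226.9, 70.9, 44.9])]
hook_tip [(0.42, [302.4, 233.6, 8.8, 10.2])]
jaw_post [(0.67, [298.2, 234.1, 50.5, 56.5])]
cup_center [(0
[... 354 characters left out ...]
enter [(0.93, [134.8, 190.7, 33.7, 31.5])]
{'t': 1.2, 'joint_pos': array([ 6.72546565e+01,  1.24282766e+01,  9.24416566e+01,  8.04200899e-04,
        7.51319879e+01, -6.42836852e+00]), 'qvel': array([ 0.09755783, -0.13453206, -0.11219486, -0.01596424,  0.05204014,
        0.15798564]), 'effort': array([ 1.52547833e-03, -3.96893477e+01, -3.04258096e+01, -9.20714410e-05,
        6.22822499e-04,  4.25843339e-06]), 'tcp_pos': array([175.56886367, 599.83916992, 231.2854442 ]), 'ee_rot': array([-1.79999013e+02,  1.82197557e-03,  7.36828186e+01]), 'wrist_force': array([ 0.08889843,  0.06634787, -0.41064808]), 'moment': array([ 0.0618651 ,  0.01197353, -0.00957504]), 'grip_width': 85.37563379767649}
```

```bash
python3 - <<'E'
import cv2,numpy as np
a=cv2.imread("pics/top0.png")[150:310,200:450];b=cv2.imread("pics/side0.png")[150:310,180:400]
cv2.imwrite("pics/topc.png",cv2.resize(a,None,fx=3.2,fy=3.2,interpolation=3))
cv2.imwrite("pics/sidec.png",cv2.resize(b,None,fx=3.6,fy=3.6,interpolation=3))
E
```

```text
(no output)
```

View pics/topc.png

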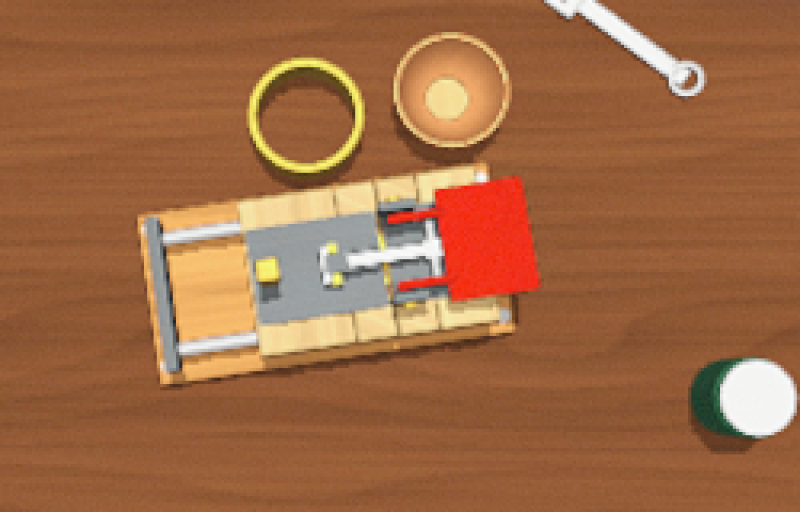

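View pics/sidec.png

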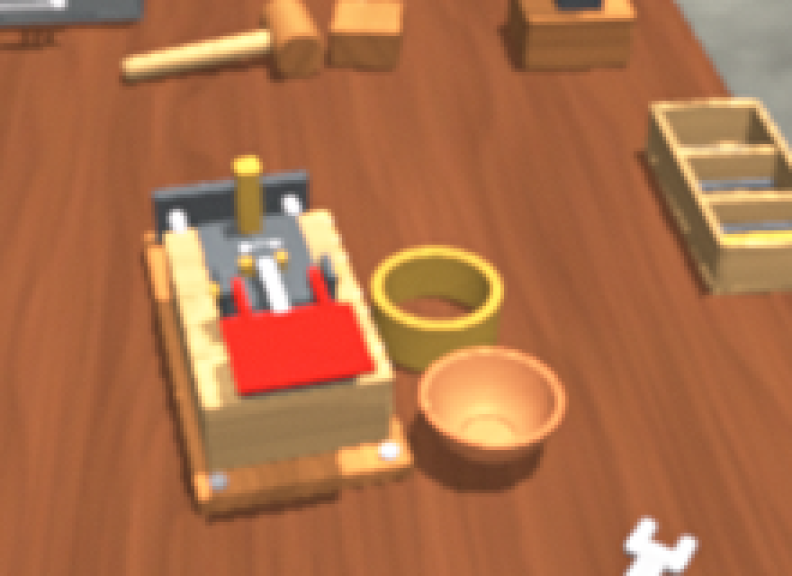

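The top crop shows the lever's free-edge corners at (521,177) and (540,288), the post top at (267,268), and the base corners. In the side crop, the post top is at (246,160) and the lever corners are at (238,388) and (375,370). The hoop and bowl lie close to the robot's far side. I'll fit the former pose from both views.

```bash
cat > h.py <<'E'
from station import *
import numpy as np
from scipy.optimize import least_squares
from scipy.spatial.transform import Rotation as Ro
def proj(n,X):
    c=get_calibration(n); p=np.array(c["R"])@X+np.array(c["t"])
    return np.array([c["fx"]*p[0]/p[2]+c["cx"],c["fy"]*p[1]/p[2]+c["cy"]])
def unproj(n,uv,z):
    c=get_calibration(n);R=np.array(c["R"]);d=R.T@[(uv[0]-c["cx"])/c["fx"],(uv[1]-c["cy"])/c["fy"],1];o=-R.T@np.array(c["t"])
    return o+d*(z-o[2])/d[2]
def F(p,X):
    c,s=np.cos(p[2]),np.sin(p[2]);return np.array([p[0]+c*X[0]-s*X[1],p[1]+s*X[0]+c*X[1],X[2]])
E
python3 - <<'E'
from h import *
T=[((98,0,145),(267,268)),((-115,-46,118.5),(521,177)),((-115,46,118.5),(540,288)),((205,-75,18),(138,215)),((205,75,18),(163,385)),((-105,-75,18),(487,163)),((-105,75,18),(514,332))]
S=[((98,0,145),(246,160)),((-115,46,115),(238,390)),((-115,-46,115),(375,372)),((-105,-75,18),(408,457))]
O=[("top",x,np.array(u)/3.2+[200,150]) for x,u in T]+[("side",x,np.array(u)/3.6+[180,150]) for x,u in S]
f=lambda p:np.concatenate([proj(n,F(p,x))-u for n,x,u in O])
r=least_squares(f,[350,-60,1.7],loss="soft_l1");p=r.x
print(p,np.degrees(p[2]));print(f(p).reshape(-1,2).round(1).tolist())
for k in [(-10,0,115),(-115,0,115),(98,0,145)]:print(k,F(p,k).round(1))
for n,u,z in [("hoop",(294.9,188.9),40),("bowl",(342,178),40),("tin",(430,275),85),("wrench",(391,161),5),("mallet",(131.7,243),30)]:
    print(n,unproj("top",u,z).round())
np.save("p.npy",p)
E
```

```text
[ 511.24762559 -103.10970668   14.28945206] 818.7252943363509
[[-0.0, 0.4], [0.1, -0.3], [0.2, 0.4], [-0.6, -0.4], [-1.1, 0.0], [-0.1, -0.5], [0.6, -0.0], [-0.3, 0.5], [-1.1, 0.5], [0.2, -0.8], [0.9, 0.5]]
(-10, 0, 115) [ 512.8 -113.   115. ]
(-115, 0, 115) [ 528.7 -216.8  115. ]
(98, 0, 145) [496.4  -6.2 145. ]
hoop [630. -35.  40.]
bowl [ 661. -166.   40.]
tin [ 397. -385.   85.]
wrench [ 717. -309.    5.]
mallet [479. 415.  30.]
```

```bash
cat >> h.py <<'E'
try: p=np.load("p.npy")
except Exception: pass
yaw=None
def att(a,flip=1):
    "tool z = former (cos a,0,-sin a), tool x = flip*former y"
    a=np.radians(a);z=np.array([np.cos(a),0,-np.sin(a)]);x=np.array([0,flip,0.]);M=np.column_stack([x,np.cross(z,x),z])
    return (Ro.from_euler('z',p[2])*Ro.from_matrix(M)).as_euler('xyz',degrees=True)
def tip(th,a,rho=88):
    "TCP (former) so that the tip's upper corner lies on the paddle's underside"
    ar=np.radians(a);C=np.array([-10,0,115])+rho*np.array([-np.cos(th),0,np.sin(th)])+3.5*np.array([-np.sin(th),0,-np.cos(th)])
    return C-11*np.array([np.sin(ar),0,np.cos(ar)])
E
python3 - <<'E'
from h import *
try: print("go",grasp_offset)
except Exception as e: print(e)
for fl in (1,-1):
  for a in (20,30,40,50):
    print(fl,a)
    for nm,P in [("pre",(-150,0,84)),("under",(-100,0,82)),("mid",tip(1.,a)),("end",tip(2.05,a)),("back",(-90,0,230))]:
        q=solve_ik(F(p,P),att(a,fl)); print("  ",nm,np.round(P),None if q is None else np.round(q,0))
  for a in (90,75): 
    for x in (98,153):
      q=solve_ik(F(p,(x,0,115)),att(a,fl)); print("post",a,x,None if q is None else np.round(q,0))
E
```

```text
go 18.700000000000003
1 20
   pre [-150    0   84] [-48.  54.  72.  35. 116. 120.]
   under [-100    0   82] [-46.  50.  79.  36. 112. 119.]
   mid [-64.   0. 177.] [-44.  40.  84.  39. 115. 124.]
   end [ 24.   0. 184.] [-39.  33.  94.  42. 111. 125.]
   back [-90   0 230] [-45.  38.  81.  40. 120. 127.]
1 30
   pre [-150    0   84] [-47.  48.  76.  31. 108. 120.]
   under [-100    0   82] [-45.  45.  82.  32. 105. 120.]
   mid [-66.   0. 178.] [-43.  34.  87.  35. 109. 124.]
   end [ 22.   0. 185.] [-38.  28.  96.  38. 105. 126.]
   back [-90   0 230] [-44.  32.  83.  35. 114. 127.]
1 40
   pre [-150    0   84] [-46.  42.  80.  27. 100. 120.]
   under [-100    0   82] [-43.  39.  86.  28.  97. 121.]
   mid [-68.   0. 179.] [-42.  29.  89.  30. 102. 125.]
   end [ 20.   0. 186.] [-36.  22.  98.  33.  98. 128.]
   back [-90   0 230] [-43.  27.  86.  30. 108. 127.]
1 50
   pre [-150    0   84] [-44.  36.  85.  23.  92. 121.]
   under [-100    0   82] [-41.  33.  90.  24.  89. 122.]
   mid [-69.   0. 180.] [-40.  24.  92.  25.  96. 127.]
   end [ 19.   0. 188.] [-34.  17. 100.  28.  92
[... 772 characters left out ...]
  27. 100. -60.]
   under [-100    0   82] [-43.  39.  86.  28.  97. -59.]
   mid [-68.   0. 179.] [-42.  29.  89.  30. 102. -55.]
   end [ 20.   0. 186.] [-36.  22.  98.  33.  98. -52.]
   back [-90   0 230] [-43.  27.  86.  30. 108. -53.]
-1 50
   pre [-150    0   84] [-44.  36.  85.  23.  92. -59.]
   under [-100    0   82] [-41.  33.  90.  24.  89. -58.]
   mid [-69.   0. 180.] [-40.  24.  92.  25.  96. -53.]
   end [ 19.   0. 188.] [-34.  17. 100.  28.  92. -49.]
   back [-90   0 230] [-41.  22.  88.  25. 101. -52.]
post 90 98 [ -9.   5. 115.  -0.  61. -18.]
post 90 153 [ -3.   4. 116.  -0.  60. -11.]
post 75 98 [-17.   8. 113.  15.  67. -33.]
post 75 153 [-11.   6. 115.  15.  65. -27.]
```

```bash
python3 - <<'E'
from h import *
import cv2
A=att(30,-1)
grip(0)
goto(F(p,(-210,0,250)),A)
move_l(F(p,(-165,0,84)),speed=200)
move_l(F(p,(-102,0,80)),speed=80)
o=get_obs();print(o["t"],o["wrist_force"],o["tcp_pos"],F(p,(-102,0,80)),o["grip_width"])
a=get_image("top")[150:310,250:500,::-1];b=get_image("side")[190:310,180:350,::-1]
a=cv2.resize(a,(500,320),interpolation=3);b=cv2.resize(b,None,fx=320/120,fy=320/120,interpolation=3)[:,:300]
cv2.imwrite("pics/u.png",np.hstack([a,b]))
E
```

```text
7.3917 [-0.4577694  -0.25591312  0.30367112] [ 526.94659824 -204.37356316   80.14121947] [ 526.72073952 -203.92926206   80.        ] -0.13218824109230431
```

View pics/u.png

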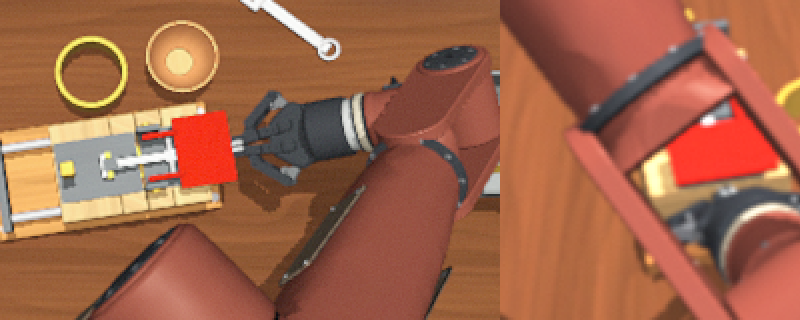

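The closed fingers are centred under the lever edge and nothing is touching. Next I lift along the arc.

```bash
python3 - <<'E'
from h import *
A=att(30,-1)
for th in list(np.arange(0,1.75,.15))+[1.75,1.82,1.89,1.95,2.0,2.04]:
    move_l(F(p,tip(th,30)),speed=100)
    o=get_obs();f=o["wrist_force"];print(round(o["t"],1),round(th,2),f.round(1),(o["tcp_pos"]-F(p,tip(th,30))).round(1))
    if np.linalg.norm(f)>40: break
r=get_image("side");import cv2
cv2.imwrite("pics/l.png",np.hstack([cv2.resize(x[:,:,::-1],(400,320),interpolation=3) for x in (get_image("top")[150:310,220:420],r[150:310,180:380])]))
E
```

```text
7.9 0.0 [-0.2 -3.9 -4.3] [ 0.5 -1.3  0.2]
8.1 0.15 [ 1.8 -5.6 -3.8] [ 0.5 -0.9 -0.1]
8.4 0.3 [ 2.2 -5.5 -4.3] [ 0.4 -0.5 -0.1]
8.7 0.45 [ 1.8 -5.3 -2.5] [ 0.1 -0.1  0. ]
9.0 0.6 [ 0.4 -2.8 -2.4] [-0.3  0.4  0.1]
9.3 0.75 [-0.1 -1.   0.4] [-0.1  0.6  0.7]
9.6 0.9 [ 0.  -0.  -0.3] [0.  0.5 0.6]
9.8 1.05 [ 0.1 -0.5 -0.6] [-0.   0.4  0.2]
10.1 1.2 [-0.6 -0.8 -0.9] [-0.   0.4  0.2]
10.4 1.35 [0.3 0.1 0.5] [-0.1  0.3  0.1]
10.7 1.5 [-0.1 -0.1  0.2] [-0.1  0.2 -0. ]
11.0 1.65 [ 0.9  0.6 -0.2] [-0.1  0.3 -0. ]
11.2 1.75 [-0.4 -0.5 -0.3] [-0.2  0.5 -0.1]
11.5 1.82 [ 0.3  1.  -0.6] [-0.2  0.4 -0.1]
11.7 1.89 [-0.   1.1  0. ] [-0.2  0.5 -0.1]
12.0 1.95 [-0.2  0.5 -0. ] [-0.2  0.4 -0.1]
12.2 2.0 [-0.2  0.6  0.7] [-0.   0.2 -0. ]
12.5 2.04 [-1.1 -8.5  4.1] [ 0.5 -2.5  1.1]
```

View pics/l.png

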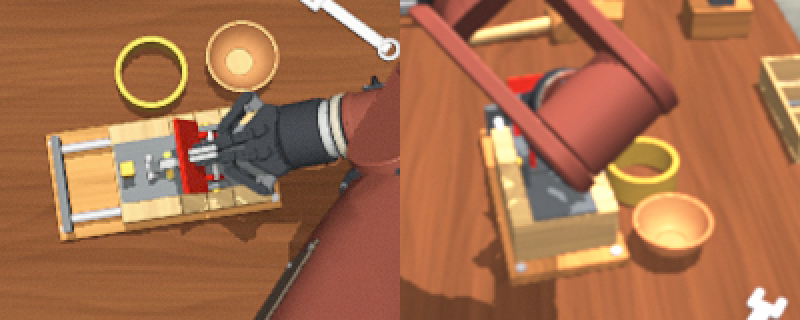

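```bash
python3 - <<'E'
from h import *
import cv2
move_l(F(p,tip(2.06,30)),speed=50); wait(.2); print(get_obs()["wrist_force"].round(1))
move_l(F(p,(-90,0,225)),speed=200)
move_l(F(p,(-110,0,340)),speed=250)
P=F(p,(98,0,250)); print([solve_ik(F(p,(x,0,103)),att(105,-1)) is not None for x in (98,155)])
goto(F(p,(110,0,320)),att(105,-1)); grip(50)
o=get_obs();print(o["t"],o["tcp_pos"],o["joint_pos"].round())
cv2.imwrite("pics/m.png",np.hstack([cv2.resize(x[:,:,::-1],(400,320),interpolation=3) for x in (get_image("top")[150:310,220:420],get_image("side")[150:310,180:380])]))
E
```

```text
[ -2.4 -14.    6.5]
[True, True]
15.8833 [494.70913248   5.1520768  319.9063788 ] [  2.  -8. 105. -15.  81.  -5.]
```

View pics/m.png

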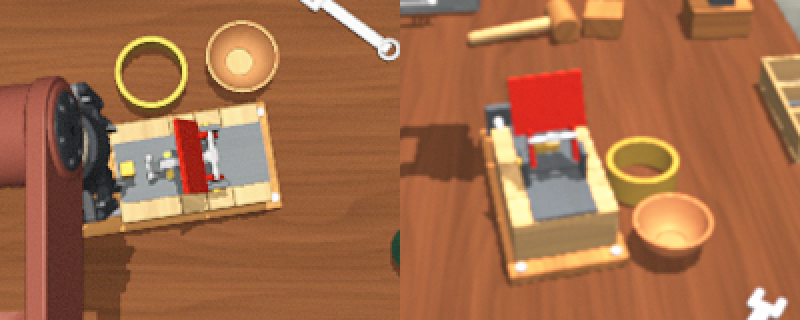

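The lever stays folded, leaning toward the jaw. The post shows at image pixel (283.5,234), unchanged from the fit. Next is the grasp.

```bash
python3 - <<'E'
from h import *
move_l(F(p,(98+.268*90,0,193)),speed=200)
move_l(F(p,(98,0,103)),speed=100)
print(get_obs()["wrist_force"].round(1))
grip(10,40)
o=get_obs();print(o["t"],o["grip_width"],o["wrist_force"].round(1))
if 15<o["grip_width"]<26:
  for x in (8,16,24,32,40,48,52,55,57):
    move_l(F(p,(98+x,0,103)),speed=50)
    o=get_obs();f=o["wrist_force"];print(x,f.round(1),o["grip_width"].round(1),(o["tcp_pos"]-F(p,(98+x,0,103))).round(1))
    if np.linalg.norm(f)>45: break
import cv2
cv2.imwrite("pics/j.png",np.hstack([cv2.resize(x[:,:,::-1],(400,320),interpolation=3) for x in (get_image("top")[150:310,220:420],get_image("side")[150:310,180:380])]))
E
```

```text
[-0.4  1.1  0.9]
18.2417 17.381574797295055 [-1.6  1.2  3. ]Traceback (most recent call last):
  File "<stdin>", line 10, in <module>
AttributeError: 'float' object has no attribute 'round'
```

```bash
python3 - <<'E'
from h import *
import cv2
for x in (8,16,24,32,40,48,52,55,57):
    move_l(F(p,(98+x,0,103)),speed=50)
    o=get_obs();f=o["wrist_force"];print(x,f.round(1),round(o["grip_width"],1),(o["tcp_pos"]-F(p,(98+x,0,103))).round(1))
    if np.linalg.norm(f)>45: break
cv2.imwrite("pics/j.png",np.hstack([cv2.resize(x[:,:,::-1],(400,320),interpolation=3) for x in (get_image("top")[150:310,220:420],get_image("side")[150:310,180:380])]))
E
```

```text
8 [ 0.4 -1.4  5.8] 17.5 [ 0.7 -0.   0.8]
16 [ 0.5 -1.2  5.4] 17.5 [0.6 0.1 0.7]
24 [-1.3 -0.7  6.5] 17.7 [0.6 0.2 0.8]
32 [-0.8  0.2  6.5] 17.5 [0.5 0.4 0.8]
40 [-1.2 -0.1  6.6] 17.7 [0.5 0.4 0.8]
48 [-1.3 -0.7  6.6] 17.1 [0.4 0.5 0.7]
52 [-0.8 -1.9  7.3] 17.4 [0.4 0.3 0.7]
55 [-1.4 -1.8  6.3] 17.7 [0.5 0.1 0.8]
57 [ 0.6 -8.9  3.7] 17.7 [ 0.8 -1.8  0.8]
```

View pics/j.png

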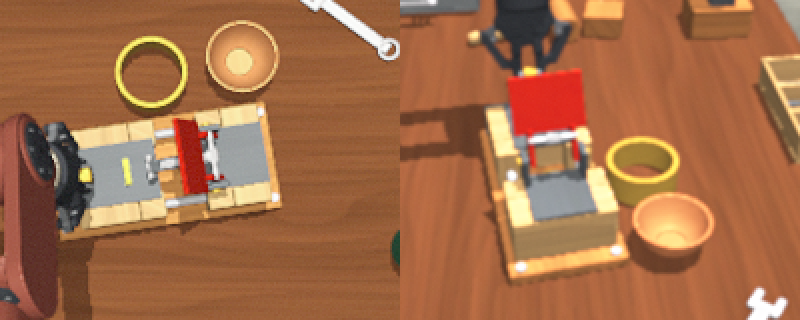

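The jaw reached its stop (force rises at 57 mm commanded), and the gap is open. I release and retract.

```bash
python3 - <<'E'
from h import *
import cv2
wait(.2); grip(50)
move_l(F(p,(154+.268*90,0,193)),speed=100)
move_l(F(p,(200,0,320)),speed=200)
goto([175.6,599.8,300],[180,0,73.7])
o=get_obs();print(o["t"],o["wrist_force"].round(1))
t=get_image("top");s=get_image("side")
for n in("top","side"):
    for k in ("cup_center","jaw_post","mallet_center","hoop_center","bowl_center","wrench","tin_center","block_center"):
        print(n,k,[(round(d["score"],2),np.round(d["extent"],1).tolist()) for d in spot_in(k,n)[:1]])
print(proj("top",F(p,(153,0,145))),proj("side",F(p,(153,0,145))),"cup exp top",proj("top",F(p,(-.5,0,68))))
cv2.imwrite("pics/f.png",np.hstack([cv2.resize(x[:,:,::-1],(400,320),interpolation=3) for x in (t[180:280,240:365],s[180:280,200:325])]))
E
```

```text
25.7833 [-0.2 -0.9 -0.8]
top cup_center []
top jaw_post [(0.74, [278.2, 239.0, 48.7, 54.0])]
top mallet_center [(0.83, [132.2, 243.8, 37.0, 74.1])]
top hoop_center [(0.94, [294.1, 186.6, 39.1, 35.1])]
top bowl_center [(0.88, [342.1, 177.9, 36.5, 32.8])]
top wrench [(0.69, [392.9, 161.2, 52.5, 39.1])]
top tin_center []
top block_center [(0.58, [134.1, 190.1, 34.6, 31.1])]
side cup_center []
side jaw_post [(0.71, [256.6, 238.2, 68.9, 106.2])]
side mallet_center [(0.83, [242.7, 162.1, 59.3, 21.5])]
side hoop_center [(0.73, [301.7, 235.6, 37.0, 36.8])]
side bowl_center [(0.73, [206.2, 349.7, 30.8, 56.2])]
side wrench [(0.48, [281.8, 160.1, 19.7, 18.3])]
side tin_center [(0.88, [205.5, 349.5, 32.8, 54.4])]
side block_center [(0.59, [283.3, 160.1, 20.2, 16.3])]
[261.65566383 237.36143293] [244.55582465 184.37481465] cup exp top [320.46390207 230.90797321]
```

View pics/f.png

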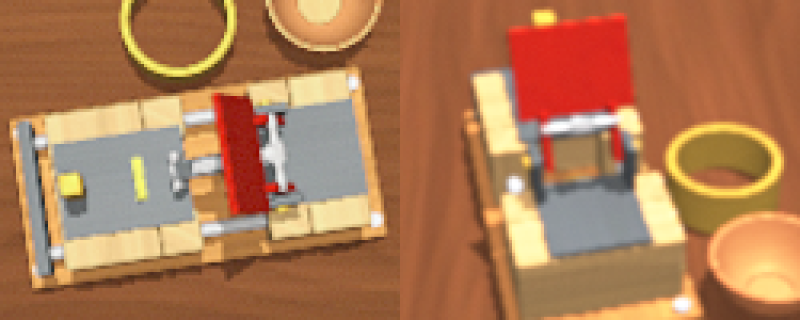

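Post at image pixel (261.9,238.1), against (261.7,237.4) expected for 55 mm open. The lever is still folded, and the cup is hidden under it. Handing in.

```bash
python3 -c "
from station import *
print(get_obs()['t']);sign_off()"
```

```text
26.6833
the job is handed in; nothing more can be done
```

The former is open and I handed the job in at about 26.7 s of the 53 s allowed. I could not check the cup: it was hidden under the folded lever in the last pictures and the detectors did not find it.

I put the closed fingers under the lever's edge and carried it over along its arc. It met its stop at about 2.0 rad commanded, with about 15 N on the wrist and the jaw still closed. I then gripped the brass post and slid the jaw until it hit its stop, released it and moved the arm clear.

**Last checks:**
- **Jaw:** the post is within 1 pixel (about 2–3 mm) of where it should be at 55 mm open.
- **Lever:** it still leans over the jaw, with the hook clear of the keeper.
- **Bystanders:** every one still detected is within about 2 pixels of where it started. The tin was missed in the last top view but showed in its place in the side view. The side-view detections for the bowl and wrench landed on other objects, but the top view showed both in place.
- **Forces:** I saw no unexpected contact. The wrist force never read above about 16 N at the steps I printed.
- **Cup:** its position and upright stance are unconfirmed. Nothing in the forces suggests it was disturbed.

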